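Set down the router frame's outrigger jack

ROBOT

A 6-joint arm with a two-finger parallel gripper is mounted at the origin on the work surface. World frame = base frame: x ahead of the robot, y to its left, z up, the work surface at z = 0. Lengths are in mm, angles in rad, forces in N, time in s.
With the tool pointing down it reaches from about 275 to 725 mm from the base axis. Payload 5.6 kg.
Tool frame: the origin (TCP) lies at the very end of the fingers, on their centre line; the grasp point (between the pads) lies 19 mm behind it (robot.grasp_offset is the distance from the TCP to the grasp point, in mm); z points along the fingers, y is the line along which they close (so a half turn about z gives the same grasp; the last joint's range is limited). The gripper opens to 85 mm and grips with 20 to 120 N. Pads are 22 mm wide; open, the fingers measure 114 mm over their backs; the gripper's body (76 mm by 85 mm) begins 54 mm behind the grasp point. The pads swing forward as they close: fully open they stand 13 mm farther back than shut.
Start: joints at [-0.915, 0.255, 0.108, 0, -1.424, -0.285], TCP at [199.317, -512.607, 231.283] pointing down, gripper open.
Joint ranges: [-2.95, 2.95], [-1.21, 1.97], [-1.09, 1.5], [-2.87, 1.71], [-2.94, -0.07], [-3.05, 3.05]. Speed limits (rad/s): [2.57, 2.57, 3.14, 3.14, 3.14, 3.14].

INTERFACE

Orientations are given as [roll, pitch, yaw] about the fixed x, y, z axes, in that order (R = Rz(yaw) Ry(pitch) Rx(roll)).
In Python, from bench import robot gives the robot as it stands.
- The arm moves only by the tool play_rows, never from a script. Its argument "plan" is a list that holds one entry, the list of rows, each a list of 6 numbers: the shift along the tool's x, y, z in cm, then the turn, a rotation vector about the tool's x, y, z in degrees. In form: [[[tx, ty, tz, ax, ay, az], ...]]. A call has 1 to 8 rows; each row is the pose to reach, as a shift and turn from the pose commanded when the call began, along the tool's axes at that moment; what a row does not reach only later rows make up. A row lasts 1/12 s, in which the tool goes at most 41.7 mm and 7.16 degrees, less where a joint would pass 70% of its speed; a pose out of reach is approached as far as the arm can. A call with a gripper value outside its range is refused whole. "fingers" is the finger opening in cm, from 0 to 8.54, set as the call begins (left out, the last holds). The fingers move at their own pace and stop on an object; "force" is the grip in N (left out, the last holds). Time passes only in rows, so rows that repeat a pose let the fingers close. It gives the time, the measured TCP pose, the force, the opening and the grip force at its end, in the units of the state.
- robot.read_state(): the state, without advancing time (a new reading comes with each control period).
- robot.read_camera(name): name is "side" or "top"; returns the picture (420x560x3 uint8, red, green, blue); there is no depth.
- robot.camera_info(name): a dict with "fx", "fy", "cx", "cy" (pixels), "origin" and "orientation" of the camera in the world. Camera axes: x right, y up, looking along -z (the intrinsics and any distortion apply to the point x, -y, -z); pixel columns grow to the right and rows downward; lengths in mm; the calibration is good to about 2 mm. A picture is of the moment at which its call begins. camera_info takes no time and is no camera call.
- robot.close_job(): hands the job in; it is judged then, once.
The state is a dict: "time_s": time; "joint_positions": joint angles; "qd": joint speeds; "joint_efforts": joint torques, N m; "eef_pos": TCP position; "orientation": TCP orientation; "ft_force": force on the tool from outside, world axes, zero at the start; "ft_torque": the same for the moment, N m; "opening": finger opening in mm; "grip_force": force on a finger pad.
Only numpy, scipy, OpenCV 4.12 (cv2) and the standard library are available. Lean on these libraries where they do the work, as an engineer would, in place of code of your own. Each camera call takes 0.05 s, during which the arm holds its last target. There are 200 camera calls.

TASK

The outrigger jack of the small router still hangs clear of the bench. Lift the cover plate off its two pins and lay it flat on the cork mat, handle up, without dropping it. Then crank the jack clockwise until its rubber foot meets the bench and the crank gets clearly heavier, about a quarter turn past first touch and never as much as half a turn, let go of the crank, and leave the other things on the bench alone.

Things in the scene. Friction and masses are not known exactly. Their poses are not given: they have to be found in the camera images.
- jack: Router frame and its outrigger jack, one fixed unit; place, heading and height vary. Origin 150 mm straight below the centre of the jack head's sloping face, 0 to 12 mm above the bench. z up; x away from the robot; y along the 40 mm front beam (75 to 115 mm above the origin) to the router bed. Below, u and n are directions in this frame: n = (-0.574, 0, 0.819), u = (0.819, 0, 0.574).
- hub (a point): Centre of the jack head's sloping steel face (110 mm along u, 200 mm along y), at (0, 0, 150 mm) in the jack's frame. Axes as the jack's. The face leans 35 degrees towards the robot: n is its outward normal, u points up the slope. The crank turns about n through this point.
- crank (a joint): Crank angle, rad, growing clockwise seen looking down on the sloping face; start 0 to 2.4, stop at 18. Clockwise lowers the foot 20 mm per turn. At angle q the handle stands from the hub by 45 mm x (cos q u - sin q y): up the slope at 0. Stays where left. Free turning takes 0.35 N m (8 N at the handle); a quarter turn past first touch, about 0.54 N m (12 N).
- handle_mid (a point): Where to grip: on the crank handle's axis, 46 mm above the sloping face, 45 mm from the crank's axis. The handle is a black sleeve 24 mm in diameter and 45 mm long, parallel to n, 22 to 67 mm above the face, free to spin on its spindle. The cover plate lies over it and bars the way until lifted off. Axes turn with the crank.
- cover: Loose aluminium cover plate 80 x 198 x 3 mm, 0.18 to 0.31 kg, with two 12 mm holes that sit over the two pins (88 mm either side of the middle). Origin: centre of its underside. z: its outward normal (equal to n while seated), y: along its length, x: across.
- cover_bar (a point): Middle of the cover's handle, a straight dark bar 12 x 12 mm in section, 110 mm long along the cover's y, its centre 38 mm above the plate's underside (29 mm free below it); two 10 mm square legs carry it, 45 mm either side of the middle. Axes as the cover's.
- mat: Cork mat 180 x 260 x 4 mm, fixed flat on the bench, to the robot's right of the jack (-y). Origin: centre of its underside; long side along its y.
- foot: The jack's foot: rubber disc 76 mm in diameter under a steel cup, 28 mm high, at (45, 0) mm in the jack's frame. Origin: centre of its sole, so its height is the gap to the bench, 8 to 28 mm at the start. On the bench it yields 1 mm per 12 N as the crank goes on: 60 N after a quarter turn, 120 N after half a turn.
- table: The plank bench, top at height 0; origin on its top. The router standing on it fills, in the jack's frame, x = 20 to 340 mm and y = 160 to 500 mm, its board 133 mm above the jack's origin and a fixed gantry over it to 345 mm high. Keep clear of it.
- motor: Bystander: spare motor, dark block 57 x 57 x 76 mm with a shaft to 98 mm, 0.7 kg. Origin: centre of its underside.
- pot: Bystander: white pot of brushes, 80 mm in diameter, 100 mm high, brushes to 205 mm. Origin: centre of its underside.
- offcut: Bystander: wooden offcut 60 x 160 x 28 mm. Origin: centre of its underside.
- pin0 (a point): Right-hand steel pin standing on the sloping face along n, 14 mm thick, with a flat collar 30 mm across at the top that carries the cover, then 8 mm thick for another 13 mm. This point: centre of the collar's top, 74 mm above the face, 88 mm from the hub along the jack's -y.
- pin1 (a point): Left-hand steel pin standing on the sloping face along n, 14 mm thick, with a flat collar 30 mm across at the top that carries the cover, then 8 mm thick for another 13 mm. This point: centre of the collar's top, 74 mm above the face, 88 mm from the hub along the jack's +y.
- crank_axis (a point): Point on the crank's axis 17 mm above the sloping face: middle of the steel arm's thickness at its root. The arm is 10 mm thick and 24 mm wide, 12 to 22 mm above the face, and carries the handle 45 mm from the axis.
Not all that is in view belongs to the job. What is shaped like the cover but green, pink or yellow is not meant.

How it is judged (in metres and radians):
On the way, in this order (a step that is already met when the one before it is completed fails the run):
1. the cover plate lies flat on the mat, handle up, let go (horizontal distance between cover and mat below 0.08 m and height (world z) of cover below 0.02 m and angle between cover's own z axis and vertical below 0.1 rad and linear speed of cover below 0.02 m/s and contact force between the fingers and cover below 0.1 N), for 0.3 s.
2. the jack's foot bears on the bench with 15 N or more (contact force between foot and table above 15 N), for 0.2 s.
At the end, for the whole second after the job is handed in: The cover lies still and flat (within 0.1 rad), handle up, on the mat, its centre within 80 mm of the mat's; the foot bears on the bench with 15 to 120 N; the crank is at rest (all of step 1 and contact force between foot and table between 15 and 120 N and velocity of joint crank between -0.05 and 0.05 rad/s); the robot touches nothing.
It fails at once if the foot is cranked down with more than 135 N, jacking up the frame (contact force between foot and table above 135 N).
It fails at once if the cover is dropped or flung (faster than 1 m/s) (linear speed of cover above 1 m/s).
It fails at once if the motor is moved by more than 40 mm (distance of motor from where it was at the start of the episode above 0.04 m).
It fails at once if the pot is moved by more than 40 mm (distance of pot from where it was at the start of the episode above 0.04 m).
It fails at once if the offcut is moved by more than 40 mm (distance of offcut from where it was at the start of the episode above 0.04 m).
It also fails if it takes over 72 s, if anything falls off the work surface, if the arm or the gripper's body presses on something with over 40 N, if the wrist force passes 120 N, or if a joint passes its speed limit or range.

## Working session

There is one attempt and no reset: what is moved stays moved. The work goes in short steps, Python scripts to look and compute and a tool call to move; the robot and the scene stay as the last step left them, time stands still between calls to the robot, and variables do not carry over. Pictures are saved under pics/ and viewed, at most 10 in all, crops included, and the job is handed in when it is done.

Besides the shell and the picture viewer there is one more tool, called by a JSON object that holds its "fn" and its "kwargs", one argument or row to a line. play_rows: Moves the arm, as the interface text tells. Its arguments: {"type":"object","properties":{"plan":{"type":"array","items":{"type":"array","items":{"type":"array","items":{"type":"number"}}}},"fingers":{"type":"number"},"force":{"type":"number"}},"required":["plan"]}

```bash
mkdir -p pics; ls; python3 - <<'E'
from bench import robot
import cv2
for n in("side","top"):
    cv2.imwrite(f"pics/{n}0.png",robot.read_camera(n)[:,:,::-1]); print(robot.camera_info(n))
print(robot.read_state())
E
```

```text
pics
{'fx': 428.1868298296895, 'fy': 428.1868298296895, 'cx': 281.7215132490729, 'cy': 213.8035763654255, 'origin': array([ 27.50894506, 954.98860044, 861.66529467]), 'orientation': array([ 0.99814992,  0.01912441, -2.69463932])}
{'fx': 454.44754431713443, 'fy': 454.44754431713443, 'cx': 281.86375543098734, 'cy': 216.70711976954476, 'origin': array([ 318.66177082,    7.99789443, 1367.61067787]), 'orientation': array([ 0.12973324,  0.00528843, -1.5443034 ])}
{'time_s': 0.1, 'joint_positions': array([-9.15386712e-01,  2.55661557e-01,  1.07145062e-01, -4.26319177e-04,
       -1.42390154e+00, -2.84589232e-01]), 'qd': array([-0.00030451, -0.00175896,  0.00347098,  0.00208891,  0.00184189,
        0.00043128]), 'joint_efforts': array([-3.58102123e-03, -3.87603557e+01,  2.38472986e+01,  5.37793770e+00,
       -3.79028876e-03, -3.10202893e-05]), 'eef_pos': array([ 199.1965825 , -512.18732516,  230.50385971]), 'orientation': array([ 3.13991778e+00, -5.06533632e-05, -2.77083497e+00]), 'ft_force': array([ 0.19045065, -0.47685831,  0.1274631 ]), 'ft_torque': array([ 0.01978113, -0.00505405, -0.00953375]), 'grip_force': 0.0, 'opening': 85.5585748094202}
```

View pics/side0.png

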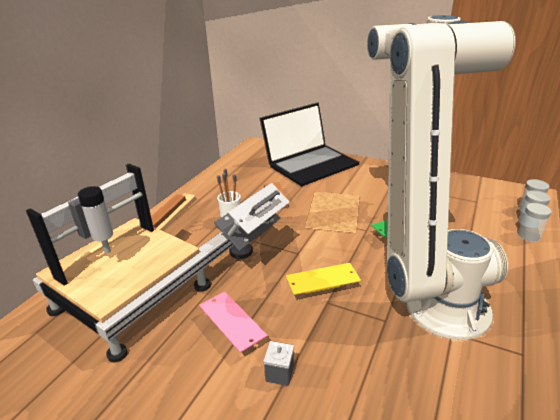

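View pics/top0.png

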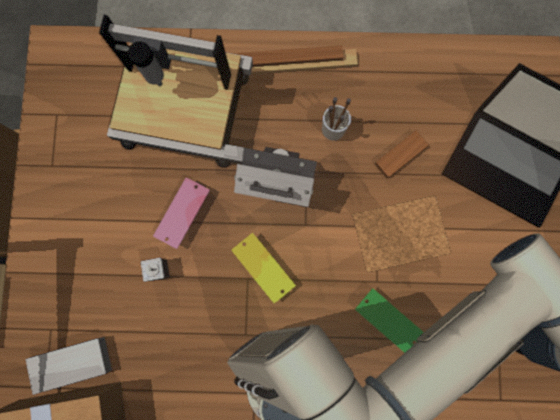

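Top view shows four candidates for the cover. The grey aluminium plate with a dark bar on the jack is at (275,182). The decoys are yellow (264,268), pink (182,213) and green (390,320). By the description I choose the grey one. The mat is at about (402,233), motor (153,269), pot (337,122) and offcut (402,153). I'll check the choice in a close crop.

```bash
python3 - <<'E'
import cv2
t=cv2.imread("pics/top0.png");s=cv2.imread("pics/side0.png")
cv2.imwrite("pics/c_top.png",cv2.resize(t[135:225,220:340],None,fx=6,fy=6,interpolation=cv2.INTER_CUBIC))
cv2.imwrite("pics/c_side.png",cv2.resize(s[175:265,190:310],None,fx=6,fy=6,interpolation=cv2.INTER_CUBIC))
E
```

```text
(no output)
```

View pics/c_top.png

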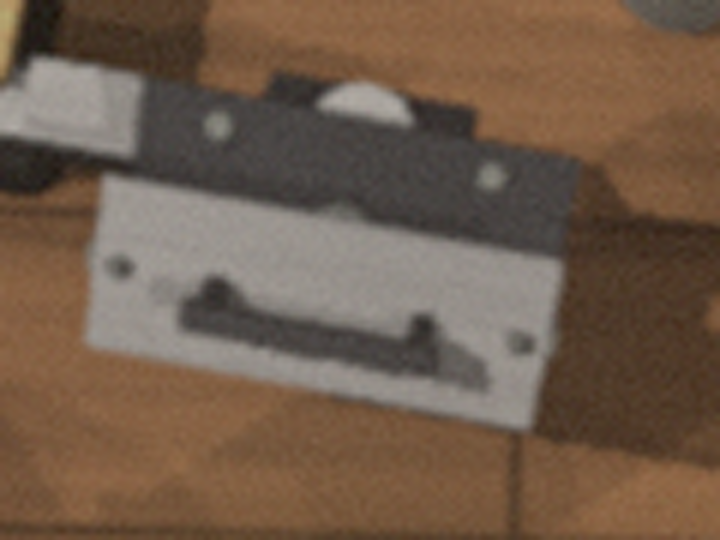

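View pics/c_side.png

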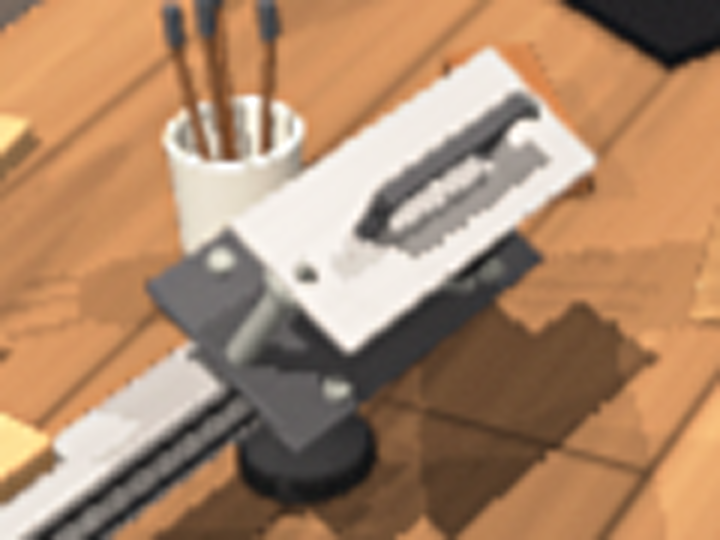

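The crops confirm the grey plate with the dark bar, seated tilted on two pins. Its corners in the top crop are (103,177), (566,257), (532,432) and (86,345). I'll fit the jack pose from both views.

```bash
cat >h.py <<'E'
import numpy as np, cv2
from scipy.spatial.transform import Rotation as R
from scipy.optimize import least_squares
from bench import robot
I={n:robot.camera_info(n) for n in("side","top")}
def proj(n,P):
    c=I[n]; p=R.from_euler('xyz',c['orientation']).inv().apply(np.atleast_2d(P)-c['origin'])
    return np.c_[c['fx']*p[:,0]/-p[:,2]+c['cx'], c['fy']*-p[:,1]/-p[:,2]+c['cy']]
def back(n,uv,z):
    c=I[n]; uv=np.atleast_2d(uv)
    d=np.c_[(uv[:,0]-c['cx'])/c['fx'],-(uv[:,1]-c['cy'])/c['fy'],-np.ones(len(uv))]
    d=R.from_euler('xyz',c['orientation']).apply(d); return c['origin']+d*((z-c['origin'][2])/d[:,2])[:,None]
Rn=np.array([[.819,0,-.574],[0,1,0],[.574,0,.819]])  # columns u,y,n
def jack(p,L): # L in (u,y,n) from hub ; p = x,y,z0,yaw
    return R.from_euler('z',p[3]).apply(np.array(L)@Rn.T+[0,0,150])+p[:3]
E
cat >fit.py <<'E'
from h import *
T=np.array([[103,177],[566,257],[532,432],[86,345],[580,158],[183,318],[438,360]])/6+[220,135]-.4
LT=[[40,99,77],[40,-99,77],[-40,-99,77],[-40,99,77],[55,-100,0],[0,55,116],[0,-55,116]]
S=np.array([[490,48],[597,160],[348,352],[230,230],[150,288],[300,450]])/6+[190,175]-.4
LS=[[40,-99,77],[-40,-99,77],[-40,99,77],[40,99,77],[55,100,0],[-55,100,0]]
f=lambda p:np.r_[(proj("top",jack(p,LT))-T).ravel(),(proj("side",jack(p,LS))-S).ravel()]
r=least_squares(f,[500,0,5,0],loss='soft_l1');print(r.x.round(3));print(f(r.x).round(1).reshape(-1,2))
m=back("top",[[353,211],[440,197],[450,255],[369,271]],4);print(m.round(),m.mean(0),np.linalg.norm(np.diff(m,axis=0),axis=1))
# mat by colour
im=cv2.imread("pics/top0.png");
for nm,uv,z in(("motor",[153,269],76),("pot",[337,120],100),("off",[402,153],28)):print(nm,back("top",uv,z).round())
print("bar",jack(r.x,[[0,0,112]]))
E
python3 fit.py
```

```text
[ 5.93926e+02  3.56920e+01 -6.85000e-01 -1.55000e-01]
[[ 0.5  0.3]
 [-0.2  0.6]
 [ 0.1 -0.7]
 [ 0.3  0.4]
 [ 0.1  1.1]
 [-0.3  0. ]
 [ 0.3  0.8]
 [-1.4 -0.1]
 [-1.2  0.1]
 [-0.2 -0.1]
 [-0.4 -1. ]
 [-0.7 -0.3]
 [ 0.4  0.8]]
[[ 519. -195.    4.]
 [ 569. -459.    4.]
 [ 394. -485.    4.]
 [ 340. -244.    4.]] [ 455.59855753 -345.65279921    4.        ] [268.35225693 177.1096971  247.50033738]
motor [[328. 380.  76.]]
pot [[ 770. -133.  100.]]
off [[ 697. -338.   28.]]
bar [[530.404462    45.58824997 241.04316799]]
```

```bash
cat >>h.py <<'E'
J=[593.9,35.7,-.7,-.155]
def jR(p=J): return R.from_euler('z',p[3]).as_matrix()@Rn
def tool_tilt(p=J):  # tool x=-y, y=-u, z=-n
    A=jR(p); return np.c_[-A[:,1],-A[:,0],-A[:,2]]
def flat(yaw): # tool for a flat cover at yaw
    A=R.from_euler('z',yaw).as_matrix(); return np.c_[-A[:,1],-A[:,0],-A[:,2]]
def rel(grasp,Rt,off=19.):
    s=robot.read_state(); R0=R.from_euler('xyz',s['orientation']); t=np.asarray(grasp)+off*Rt[:,2]
    return np.r_[R0.inv().apply(t-s['eef_pos'])/10, np.degrees((R0.inv()*R.from_matrix(Rt)).as_rotvec())].round(2)
E
python3 - <<'E'
from h import *
print(robot.robot.grasp_offset if hasattr(robot,'robot') else robot.grasp_offset)
print(rel(jack(J,[[0,0,112+110]])[0],tool_tilt()))
E
```

```text
18.700000000000003
[-46.56  42.63  -8.44  31.83 -18.23 -57.95]
```

{"fn": "play_rows", "kwargs": {
  "plan": [
    [[-23,21,-6,16,-9,-29],[-23,21,-6,16,-9,-29],[-23,21,-6,16,-9,-29],[-23,21,-6,16,-9,-29],[-23,21,-6,16,-9,-29],[-23,21,-6,16,-9,-29],[-23,21,-6,16,-9,-29],[-35,32,-8.4,24,-14,-44]]
  ],
  "fingers": 8.5
}}

```text
time_s: 0.77
eef_pos: [346.1, -217.7, 293.8]
orientation: [-2.767, 0.078, -2.137]
ft_force: [2.7, 1.9, 0.7]
opening: 84.9
grip_force: 0.0
```

```bash
python3 - <<'E'
from h import *
print(rel(jack(J,[[0,0,112+110]])[0],tool_tilt()))
E
```

```text
[-30.1    3.21  -1.06  12.44  -7.27 -22.91]
```

{"fn": "play_rows", "kwargs": {
  "plan": [
    [[-27,3,-1,11,-6.5,-21],[-27,3,-1,11,-6.5,-21],[-27,3,-1,11,-6.5,-21],[-27,3,-1,11,-6.5,-21],[-27,3,-1,11,-6.5,-21],[-27,3,-1,11,-6.5,-21],[-27,3,-1,11,-6.5,-21],[-27,3,-1,11,-6.5,-21]]
  ]
}}

```text
time_s: 1.43
eef_pos: [463.9, 29.4, 311.8]
orientation: [-2.558, 0.007, -1.754]
ft_force: [-0.0, 1.1, -0.4]
opening: 85.1
grip_force: 0.0
```

```bash
python3 - <<'E'
from h import *
print(rel(jack(J,[[0,0,112+110]])[0],tool_tilt()))
E
```

```text
[-2.66 -1.05  0.26  1.57 -0.57 -1.58]
```

{"fn": "play_rows", "kwargs": {
  "plan": [
    [[-2.7,-1,0.3,1.6,-0.6,-1.6],[-2.7,-1,0.3,1.6,-0.6,-1.6],[-2.7,-1,2.5,1.6,-0.6,-1.6],[-2.7,-1,4.5,1.6,-0.6,-1.6],[-2.7,-1,6,1.6,-0.6,-1.6],[-2.7,-1,6,1.6,-0.6,-1.6],[-2.7,-1,6,1.6,-0.6,-1.6]]
  ]
}}

```text
time_s: 2.02
eef_pos: [507.8, 43.3, 267.1]
orientation: [-2.531, 0.0, -1.732]
ft_force: [-0.9, 0.4, 0.3]
opening: 85.0
grip_force: 0.0
```

```bash
python3 - <<'E'
from h import *
print(rel(jack(J,[[0,0,112]])[0],tool_tilt()))
s=robot.read_camera("side")[:,:,::-1]; t=robot.read_camera("top")[:,:,::-1]
a=cv2.resize(s[150:270,190:290],None,fx=4,fy=4,interpolation=2);b=cv2.resize(t[130:250,220:320],None,fx=4,fy=4,interpolation=2)
cv2.imwrite("pics/pre.png",np.hstack([a,b]))
st=robot.read_state();print(st['joint_positions'].round(2)); T=st['eef_pos'];print(proj("side",T),proj("top",T))
E
```

```text
[-0.6  -0.3   5.3   0.03 -0.2  -0.29]
[ 0.66 -0.22 -0.67  0.64 -0.78 -1.2 ]
[[271.44006714 192.57192602]] [[271.51363338 197.66891716]]
```

View pics/pre.png

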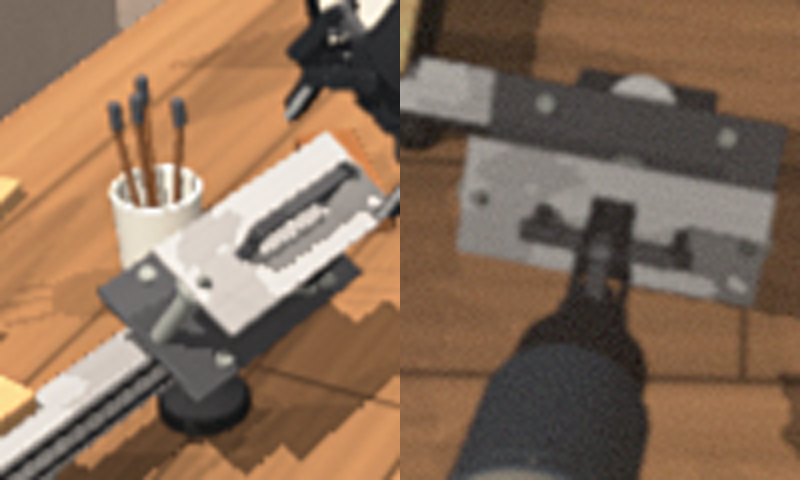

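Left half: the open fingers stand over the bar. Right half: the hand is centred on the bar at about (610,235), and the bar spans (525,230)–(690,255). Next I advance and grip.

{"fn": "play_rows", "kwargs": {
  "plan": [
    [[-0.6,-0.3,2,0,-0.2,-0.3],[-0.6,-0.3,4,0,-0.2,-0.3],[-0.6,-0.3,5.3,0,-0.2,-0.3],[-0.6,-0.3,5.3,0,-0.2,-0.3],[-0.6,-0.3,5.3,0,-0.2,-0.3]]
  ]
}}

```text
time_s: 2.53
eef_pos: [541.7, 45.0, 226.9]
orientation: [-2.529, 0.001, -1.724]
ft_force: [-0.5, 0.0, 0.8]
opening: 85.2
grip_force: 0.0
```

{"fn": "play_rows", "kwargs": {
  "plan": [
    [[0,0,0,0,0,0],[0,0,0,0,0,0],[0,0,0,0,0,0],[0,0,0,0,0,0],[0,0,0,0,0,0],[0,0,0,0,0,0],[0,0,0,0,0,0],[0,0,0,0,0,0]]
  ],
  "fingers": 0.6,
  "force": 70
}}

```text
time_s: 3.2
eef_pos: [541.6, 45.2, 226.3]
orientation: [-2.529, 0.002, -1.724]
ft_force: [-4.3, 0.5, 2.7]
opening: 10.8
grip_force: 68.6
```

```bash
python3 - <<'E'
from h import *
print(rel(jack(J,[[0,0,112]])[0],tool_tilt()))
E
```

```text
[ 0.13  0.07  0.05 -0.05  0.14  0.02]
```

{"fn": "play_rows", "kwargs": {
  "plan": [
    [[0,0,-0.7,0,0,0],[0,0,-1.5,0,0,0],[0,0,-2.5,0,0,0],[0,0,-4,0,0,0],[0,0,-6,0,0,0],[0,0,-8,0,0,0],[0,0,-9,0,0,0],[0,0,-9,0,0,0]]
  ]
}}

```text
time_s: 3.87
eef_pos: [490.0, 53.5, 301.8]
orientation: [-2.528, 0.004, -1.723]
ft_force: [0.0, 0.3, -3.3]
opening: 10.7
grip_force: 68.6
```

```bash
python3 - <<'E'
from h import *
print(robot.read_state()['joint_positions'].round(2),rel([456,-346,160],flat(0.05)))
print(rel([456,-346,42.5],flat(0.05)))
print(jR()[:,2])
E
```

```text
[ 0.73 -0.27 -0.61  0.6  -0.9  -1.19] [ 40.07   6.97  14.56 -35.07  -3.32 -11.29]
[ 40.12  13.73  24.16 -35.07  -3.32 -11.29]
[-0.56711862  0.08861418  0.819     ]
```

```bash
python3 - <<'E'
from h import *
Rh=R.from_matrix(tool_tilt()); D=(Rh.inv()*R.from_matrix(flat(.05))).as_rotvec()
print(rel([460,-150,320],(Rh*R.from_rotvec(D*.5)).as_matrix()))
E
```

```text
[ 20.54  -0.62   0.32 -17.61  -1.51  -5.64]
```

{"fn": "play_rows", "kwargs": {
  "plan": [
    [[1.5,0,0,-1,0,0],[4,-0.1,0,-3,0,-1],[7,-0.2,0.1,-5.5,-0.5,-2],[10,-0.3,0.1,-8,-0.7,-3],[13,-0.4,0.2,-11,-1,-4],[16,-0.5,0.2,-14,-1.2,-4.5],[18.5,-0.6,0.3,-16,-1.4,-5.2],[20.5,-0.6,0.3,-17.6,-1.5,-5.6]]
  ]
}}

```text
time_s: 4.53
eef_pos: [465.5, -152.7, 299.2]
orientation: [-2.842, -0.017, -1.626]
ft_force: [1.2, 0.2, -3.2]
opening: 10.8
grip_force: 68.6
```

```bash
python3 - <<'E'
from h import *
print(rel([456,-346,130],flat(.05)))
E
```

```text
[ 19.03   5.54  18.33 -17.12  -1.88  -5.84]
```

{"fn": "play_rows", "kwargs": {
  "plan": [
    [[2.5,0.7,2.3,-2,-0.2,-0.7],[5,1.4,4.6,-4.5,-0.5,-1.5],[7.5,2.1,7,-7,-0.8,-2.3],[10,2.9,9.6,-9,-1,-3],[12.5,3.6,12,-11,-1.2,-3.8],[15,4.4,14.5,-13.5,-1.5,-4.6],[17,5,16.5,-15.5,-1.7,-5.2],[19,5.5,18.3,-17.1,-1.9,-5.8]]
  ]
}}

```text
time_s: 5.2
eef_pos: [456.3, -344.9, 109.2]
orientation: [3.14, 0.002, -1.521]
ft_force: [0.3, 0.5, -1.9]
opening: 10.9
grip_force: 68.6
```

{"fn": "play_rows", "kwargs": {
  "plan": [
    [[0,0,0,0,0,0],[0,0,0,0,0,0]]
  ]
}}

```text
time_s: 5.37
eef_pos: [456.2, -344.3, 109.4]
orientation: [3.14, 0.002, -1.523]
ft_force: [0.2, -0.7, -3.2]
opening: 11.2
grip_force: 68.6
```

```bash
python3 - <<'E'
from h import *
print(rel([456,-346,42.5],flat(.05)))
s=robot.read_camera("side")[:,:,::-1]; t=robot.read_camera("top")[:,:,::-1]
a=cv2.resize(s[140:260,280:400],None,fx=3.3,fy=3.3,interpolation=2);b=cv2.resize(t[170:290,335:455],None,fx=3.3,fy=3.3,interpolation=2)
cv2.imwrite("pics/mat.png",np.hstack([a,b]))
E
```

```text
[ 0.19  0.02  8.59  0.07  0.13 -0.1 ]
```

View pics/mat.png

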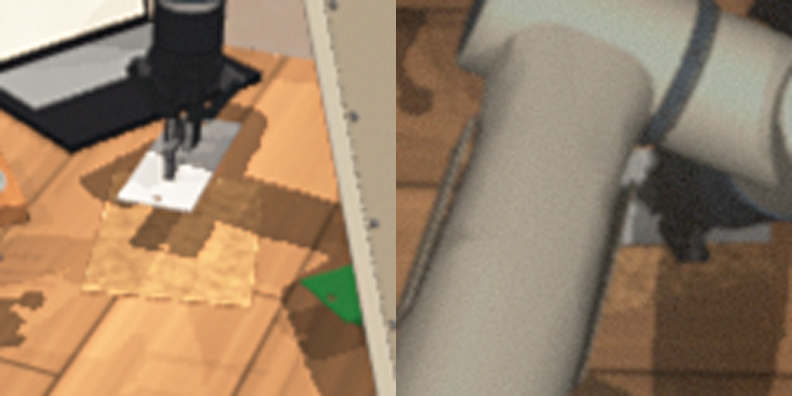

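The cover hangs level over the mat (left half, plate at about (180,165), mat below at (180,240)). Next I lower it gently.

{"fn": "play_rows", "kwargs": {
  "plan": [
    [[0.1,0,2,0,0,0],[0.2,0,4.3,0,0,0],[0.2,0,6.3,0,0,0],[0.2,0,7.5,0,0,0],[0.2,0,8,0,0,0],[0.2,0,8.2,0,0,0],[0.2,0,8.3,0,0,0],[0.2,0,8.3,0,0,0]]
  ]
}}

```text
time_s: 6.13
eef_pos: [458.9, -346.2, 31.2]
orientation: [-3.135, -0.002, -1.52]
ft_force: [-0.4, -0.1, -3.2]
opening: 11.0
grip_force: 68.6
```

{"fn": "play_rows", "kwargs": {
  "plan": [
    [[0,0,0,0,0,0],[0,0,0.1,0,0,0],[0,0,0.2,0,0,0],[0,0,0.2,0,0,0]]
  ]
}}

```text
time_s: 6.47
eef_pos: [458.1, -346.0, 27.9]
orientation: [-3.137, -0.001, -1.521]
ft_force: [0.3, -0.2, -3.2]
opening: 10.9
grip_force: 68.6
```

{"fn": "play_rows", "kwargs": {
  "plan": [
    [[0,0,0.1,0,0,0],[0,0,0.2,0,0,0],[0,0,0.2,0,0,0],[0,0,0.2,0,0,0]]
  ]
}}

```text
time_s: 6.8
eef_pos: [458.0, -346.0, 25.7]
orientation: [-3.138, -0.001, -1.52]
ft_force: [0.5, -0.1, -2.7]
opening: 10.9
grip_force: 68.6
```

{"fn": "play_rows", "kwargs": {
  "plan": [
    [[0,0,0.1,0,0,0],[0,0,0.1,0,0,0],[0,0,0.1,0,0,0],[0,0,0.1,0,0,0]]
  ]
}}

```text
time_s: 7.13
eef_pos: [458.1, -346.0, 24.9]
orientation: [-3.137, -0.001, -1.52]
ft_force: [-0.6, -0.6, -2.4]
opening: 11.3
grip_force: 68.6
```

{"fn": "play_rows", "kwargs": {
  "plan": [
    [[0,0,0.05,0,0,0],[0,0,0.1,0,0,0],[0,0,0.1,0,0,0],[0,0,0.1,0,0,0]]
  ]
}}

```text
time_s: 7.47
eef_pos: [458.0, -346.0, 23.8]
orientation: [-3.138, -0.001, -1.52]
ft_force: [-0.4, -0.5, -2.9]
opening: 10.5
grip_force: 68.6
```

{"fn": "play_rows", "kwargs": {
  "plan": [
    [[0,0,0.05,0,0,0],[0,0,0.1,0,0,0],[0,0,0.1,0,0,0],[0,0,0.1,0,0,0]]
  ]
}}

```text
time_s: 7.8
eef_pos: [458.1, -346.0, 22.8]
orientation: [-3.137, -0.001, -1.52]
ft_force: [-0.4, 0.2, -2.3]
opening: 11.1
grip_force: 68.6
```

{"fn": "play_rows", "kwargs": {
  "plan": [
    [[0,0,0.05,0,0,0],[0,0,0.1,0,0,0],[0,0,0.1,0,0,0],[0,0,0.1,0,0,0]]
  ]
}}

```text
time_s: 8.13
eef_pos: [458.1, -345.9, 21.8]
orientation: [-3.137, -0.001, -1.52]
ft_force: [-0.5, 0.3, -2.4]
opening: 10.6
grip_force: 68.6
```

{"fn": "play_rows", "kwargs": {
  "plan": [
    [[0,0,0.05,0,0,0],[0,0,0.1,0,0,0],[0,0,0.1,0,0,0],[0,0,0.1,0,0,0]]
  ]
}}

```text
time_s: 8.47
eef_pos: [458.1, -346.1, 21.0]
orientation: [-3.137, -0.001, -1.52]
ft_force: [-0.4, -0.0, -1.9]
opening: 10.8
grip_force: 68.8
```

{"fn": "play_rows", "kwargs": {
  "plan": [
    [[0,0,0.05,0,0,0],[0,0,0.1,0,0,0],[0,0,0.1,0,0,0],[0,0,0.1,0,0,0]]
  ]
}}

```text
time_s: 8.8
eef_pos: [458.2, -346.3, 20.2]
orientation: [-3.137, -0.001, -1.52]
ft_force: [-0.0, -1.0, 1.1]
opening: 11.0
grip_force: 69.2
```

{"fn": "play_rows", "kwargs": {
  "plan": [
    [[0,0,0.05,0,0,0],[0,0,0.1,0,0,0],[0,0,0.1,0,0,0],[0,0,0.1,0,0,0]]
  ]
}}

```text
time_s: 9.13
eef_pos: [457.9, -346.3, 19.8]
orientation: [-3.137, -0.002, -1.52]
ft_force: [-4.2, 0.1, 6.8]
opening: 10.7
grip_force: 70.1
```

Contact is firm. I release, then withdraw straight up.

{"fn": "play_rows", "kwargs": {
  "plan": [
    [[0,0,0,0,0,0],[0,0,0,0,0,0],[0,0,0,0,0,0],[0,0,0,0,0,0],[0,0,0,0,0,0],[0,0,0,0,0,0],[0,0,0,0,0,0],[0,0,0,0,0,0]]
  ],
  "fingers": 6
}}

```text
time_s: 9.8
eef_pos: [458.1, -346.0, 18.8]
orientation: [-3.137, -0.001, -1.52]
ft_force: [-0.5, -0.1, -0.1]
opening: 60.0
grip_force: 0.0
```

{"fn": "play_rows", "kwargs": {
  "plan": [
    [[0,0,-1,0,0,0],[0,0,-3,0,0,0],[0,0,-6,0,0,0],[0,0,-10,0,0,0],[0,0,-14,0,0,0],[0,0,-18,0,0,0],[0,0,-22,0,0,0],[0,0,-24,0,0,0]]
  ]
}}

```text
time_s: 10.47
eef_pos: [457.7, -347.0, 265.9]
orientation: [-3.13, -0.006, -1.52]
ft_force: [-0.5, 0.1, 0.6]
opening: 59.9
grip_force: 0.0
```

```bash
python3 - <<'E'
from h import *
s=robot.read_camera("side")[:,:,::-1]; t=robot.read_camera("top")[:,:,::-1]
a=cv2.resize(s[165:285,195:375],None,fx=4.4,fy=4.4,interpolation=2)[:560];
b=cv2.resize(t[135:275,220:460],None,fx=3.3,fy=3.3,interpolation=2)
cv2.imwrite("pics/a1.png",a);cv2.imwrite("pics/b1.png",b)
E
```

```text
(no output)
```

View pics/a1.png

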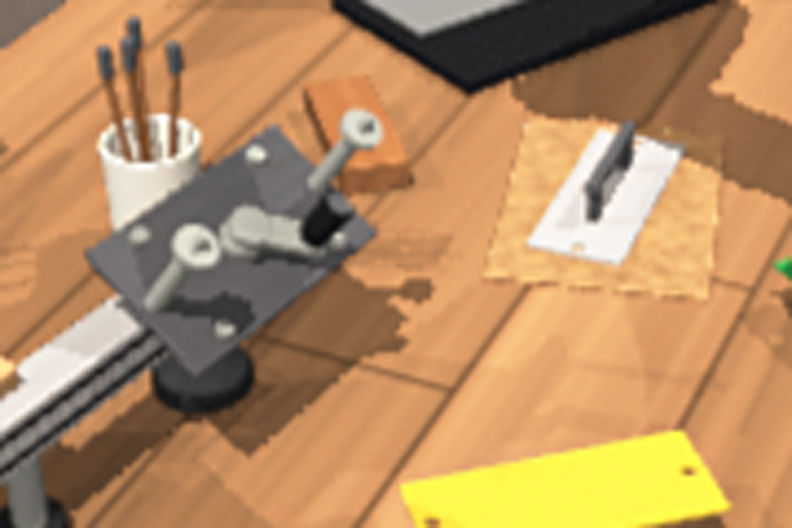

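View pics/b1.png

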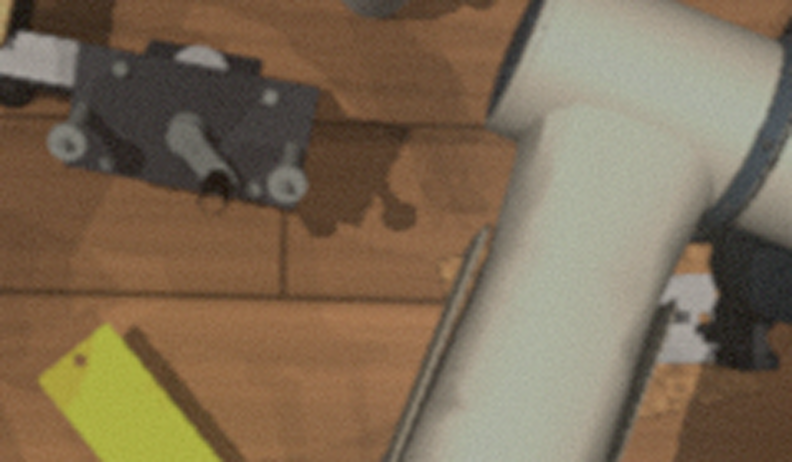

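Views: cover flat on the mat, handle up. In the side crop the crank is free, with the handle top near (340,205). In the top crop the handle top is near (212,198), the pin collars are at (68,142) and (287,185), and the hub is at (185,130). I'll refit the jack with the crank angle.

```bash
cat >fit2.py <<'E'
from h import *
exec(open('fit.py').read().split("f=lambda")[0].replace("from h import *",""))
T2=np.array([[68,142],[287,185],[320,88],[185,130],[212,198]])/3.3+[220,135]-.4
S2=np.array([[195,245],[360,129],[275,125],[88,258],[195,378],[245,225],[342,203]])/4.4+[195,165]-.4
def mod(p):
    h=[45*np.cos(p[4]),-45*np.sin(p[4]),67]
    return [[0,88,74],[0,-88,74],[55,-100,0],[0,0,22],h],[[0,88,74],[0,-88,74],[55,-100,0],[55,100,0],[-55,100,0],[0,0,22],h]
def f(p):
    a,b=mod(p)
    return np.r_[(proj("top",jack(p,LT))-T).ravel(),(proj("side",jack(p,LS))-S).ravel(),(proj("top",jack(p,a))-T2).ravel(),(proj("side",jack(p,b))-S2).ravel()]
r=least_squares(f,[594,35,0,-.155,2.],loss='soft_l1');p=r.x;print(p.round(3));print(f(p)[26:].round(1).reshape(-1,2))
a=np.linspace(0,2*np.pi,73)
for z in (0,5,10,15,20,25,30):
    c=R.from_euler('z',p[3]).apply(np.c_[45+38*np.cos(a),38*np.sin(a),0*a])+[p[0],p[1],z]
    q=proj("side",c); print(z,((q[q[:,1].argmax()]-[195,165]+.4)*4.4).round(), ((q.min(0)-[195,165])*4.4).round()[0])
E
python3 fit2.py
```

```text
[ 5.94742e+02  3.56810e+01 -7.29000e-01 -1.56000e-01  2.32200e+00]
[[-0.1  1. ]
 [ 0.2  0. ]
 [-0.1  0.5]
 [ 0.2  3.1]
 [ 0.6  1.8]
 [ 0.3  0.8]
 [-0.2  0. ]
 [-1.  -0.2]
 [-1.  -1. ]
 [ 0.7 -0.2]
 [ 1.   0.4]
 [-0.9 -0. ]]
0 [197. 426.] 148.0
5 [197. 420.] 147.0
10 [196. 415.] 147.0
15 [196. 410.] 146.0
20 [195. 404.] 145.0
25 [195. 399.] 145.0
30 [194. 393.] 144.0
```

```bash
sed -i 's/^J=.*/J=[594.7,35.7,-.7,-.156]/' h.py; cat >>h.py <<'E'
def hp(q,n=50): return jack(J,[[45*np.cos(q),-45*np.sin(q),n]])[0]
E
python3 - <<'E'
from h import *
print(rel(hp(2.32,170),tool_tilt()))
E
```

```text
[-36.62  -3.91   0.78  34.12   3.32  11.54]
```

{"fn": "play_rows", "kwargs": {
  "plan": [
    [[-4,-0.4,-0.5,4,0.4,1.3],[-8,-0.8,-1,8,0.8,2.6],[-12,-1.3,-1,12,1.2,4],[-16,-1.7,-1,16,1.6,5.3],[-20,-2.1,-1,20,2,6.6],[-24,-2.6,-0.5,24,2.4,8],[-28,-3,0,28,2.8,9.5],[-32,-3.4,0.5,31,3,10.5]]
  ],
  "fingers": 8
}}

```text
time_s: 11.23
eef_pos: [472.9, -60.1, 258.5]
orientation: [-2.623, -0.009, -1.704]
ft_force: [-0.3, 0.1, -1.1]
opening: 79.9
grip_force: 0.0
```

{"fn": "play_rows", "kwargs": {
  "plan": [
    [[-3,-0.5,0,3,0.3,1],[-4.5,-0.5,0,3,0.3,1],[-4.5,-0.5,0,3,0.3,1],[-4.5,-0.5,0,3,0.3,1]]
  ]
}}

```text
time_s: 11.57
eef_pos: [483.4, -17.2, 259.8]
orientation: [-2.575, -0.008, -1.72]
ft_force: [-0.2, -0.7, 0.1]
opening: 80.1
grip_force: 0.0
```

```bash
python3 - <<'E'
from h import *
print(rel(hp(2.32,50),tool_tilt()))
E
```

```text
[-3.7   0.51 11.81  2.57 -0.15  0.56]
```

{"fn": "play_rows", "kwargs": {
  "plan": [
    [[-3,0.5,0,2.5,-0.2,0.5],[-3.7,0.5,0,2.5,-0.2,0.5],[-3.7,0.5,2,2.5,-0.2,0.5],[-3.7,0.5,4,2.5,-0.2,0.5],[-3.7,0.5,6,2.5,-0.2,0.5],[-3.7,0.5,6,2.5,-0.2,0.5],[-3.7,0.5,6,2.5,-0.2,0.5],[-3.7,0.5,6,2.5,-0.2,0.5]]
  ]
}}

```text
time_s: 12.23
eef_pos: [517.4, 13.3, 207.5]
orientation: [-2.53, 0.001, -1.729]
ft_force: [0.1, 1.0, 0.7]
opening: 79.8
grip_force: 0.0
```

```bash
python3 - <<'E'
from h import *
print(rel(hp(2.32,50),tool_tilt()))
s=robot.read_camera("side")[:,:,::-1]; t=robot.read_camera("top")[:,:,::-1]
a=cv2.resize(s[170:270,205:305],None,fx=4,fy=4,interpolation=2);b=cv2.resize(t[130:230,225:325],None,fx=4,fy=4,interpolation=2)
cv2.imwrite("pics/pre2.png",np.hstack([a,b]))
E
```

```text
[-0.12  0.44  5.85 -0.01 -0.05 -0.14]
```

View pics/pre2.png

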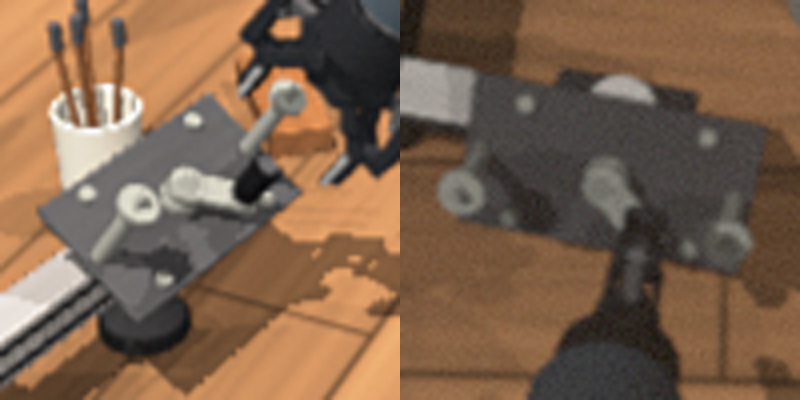

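The hand stands over the handle: fingers at about (250,80) and (340,165) straddle the handle at (258,178) in the side half. Clear of pin0. I advance and grip.

{"fn": "play_rows", "kwargs": {
  "plan": [
    [[-0.1,0.4,2,0,0,0],[-0.1,0.4,4,0,0,0],[-0.1,0.4,5.5,0,0,0],[-0.1,0.4,5.8,0,0,0],[-0.1,0.4,5.8,0,0,0],[-0.1,0.4,5.8,0,0,0]]
  ]
}}

```text
time_s: 12.83
eef_pos: [547.3, 10.1, 158.0]
orientation: [-2.529, 0.001, -1.728]
ft_force: [-0.1, 0.3, 0.3]
opening: 80.1
grip_force: 0.0
```

{"fn": "play_rows", "kwargs": {
  "plan": [
    [[0,0,0,0,0,0],[0,0,0,0,0,0],[0,0,0,0,0,0],[0,0,0,0,0,0],[0,0,0,0,0,0],[0,0,0,0,0,0]]
  ],
  "fingers": 1.8,
  "force": 60
}}

```text
time_s: 13.33
eef_pos: [547.2, 10.7, 157.5]
orientation: [-2.53, 0.001, -1.727]
ft_force: [-6.3, 0.5, 4.8]
opening: 22.7
grip_force: 58.3
```

```bash
cat >>h.py <<'E'
def loc():
    s=robot.read_state(); A=jR(); t=R.from_euler('xyz',s['orientation']).as_matrix()
    g=s['eef_pos']-19*t[:,2]; L=A.T@(g-jack(J,[[0,0,0]])[0]); 
    F=A.T@s['ft_force']; q=np.arctan2(-L[1],L[0])
    tan=-(F@[-np.sin(q),-np.cos(q),0]); rad=F@[np.cos(q),-np.sin(q),0]
    print("uyn",L.round(1),"q",round(q%(2*np.pi),3),"r",np.hypot(L[0],L[1]).round(1),"tan push",tan.round(1),"rad",rad.round(1),"Fn",F[2].round(1), "open",s['opening'].round(1),s['time_s'])
    return L,q
def arc(q0,qs,r=45,L=None):
    # rows (cm, tool axes x=-y,y=-u) from present local L to circle points at qs
    for q in qs: print([round(-(-r*np.sin(q)-L[1])/10,2), round(-(r*np.cos(q)-L[0])/10,2),0,0,0,0],end=", ")
    print()
E
python3 - <<'E'
from h import *
L,q=loc(); q%=2*np.pi
arc(q,q+np.radians(np.arange(1,9)*8),45,L)
E
```

```text
Traceback (most recent call last):
  File "h.py", line 31, in loc
    print("uyn",L.round(1),"q",round(q%(2*np.pi),3),"r",np.hypot(L[0],L[1]).round(1),"tan push",tan.round(1),"rad",rad.round(1),"Fn",F[2].round(1), "open",s['opening'].round(1),s['time_s'])
                                                                                                                                                           ^^^^^^^^^^^^^^^^^^
AttributeError: 'float' object has no attribute 'round'
```

```bash
sed -i "s/s\['opening'\].round(1)/round(float(s['opening']),1)/" h.py
python3 - <<'E'
from h import *
L,q=loc(); q%=2*np.pi
arc(q,q+np.radians(np.arange(1,9)*8),45,L)
E
```

```text
uyn [-30.6 -32.1  50.4] q 2.332 r 44.3 tan push -1.4 rad 2.0 Fn 7.6 open 22.7 13.3333
[np.float64(-0.41), np.float64(0.47), 0, 0, 0, 0], [np.float64(-0.93), np.float64(0.82), 0, 0, 0, 0], [np.float64(-1.5), np.float64(1.1), 0, 0, 0, 0], [np.float64(-2.09), np.float64(1.3), 0, 0, 0, 0], [np.float64(-2.71), np.float64(1.42), 0, 0, 0, 0], [np.float64(-3.34), np.float64(1.44), 0, 0, 0, 0], [np.float64(-3.96), np.float64(1.38), 0, 0, 0, 0], [np.float64(-4.57), np.float64(1.23), 0, 0, 0, 0],
```

{"fn": "play_rows", "kwargs": {
  "plan": [
    [[-0.41,0.45,0,0,0,0],[-0.93,0.82,0,0,0,0],[-1.5,1.1,0,0,0,0],[-2.09,1.3,0,0,0,0],[-2.71,1.42,0,0,0,0],[-3.34,1.44,0,0,0,0],[-3.96,1.38,0,0,0,0],[-3.96,1.38,0,0,0,0]]
  ]
}}

```text
time_s: 14.0
eef_pos: [542.3, 49.9, 149.7]
orientation: [-2.53, -0.001, -1.731]
ft_force: [-1.3, -5.9, 4.6]
opening: 22.8
grip_force: 59.8
```

```bash
sed -i 's/print(\[round(-(-r\*np.sin(q)-L\[1\])\/10,2), round(-(r\*np.cos(q)-L\[0\])\/10,2),0,0,0,0\],end=", ")/print("[%.2f, %.2f, 0, 0, 0, 0]"%(-(-r*np.sin(q)-L[1])\/10,-(r*np.cos(q)-L[0])\/10),end=", ")/' h.py
python3 - <<'E'
from h import *
L,q=loc(); q%=2*np.pi
arc(q,q+np.radians(np.r_[np.arange(1,8)*9,63]),45,L)
E
```

```text
uyn [-44.    5.9  50.3] q 3.275 r 44.4 tan push 5.6 rad -3.1 Fn 3.9 open 22.8 14.0
[-0.70, -0.09, 0, 0, 0, 0], [-1.36, -0.34, 0, 0, 0, 0], [-1.97, -0.70, 0, 0, 0, 0], [-2.51, -1.14, 0, 0, 0, 0], [-2.99, -1.67, 0, 0, 0, 0], [-3.37, -2.26, 0, 0, 0, 0], [-3.65, -2.91, 0, 0, 0, 0], [-3.65, -2.91, 0, 0, 0, 0],
```

{"fn": "play_rows", "kwargs": {
  "plan": [
    [[-0.7,-0.09,0,0,0,0],[-1.36,-0.34,0,0,0,0],[-1.97,-0.7,0,0,0,0],[-2.51,-1.14,0,0,0,0],[-2.99,-1.67,0,0,0,0],[-3.37,-2.26,0,0,0,0],[-3.65,-2.91,0,0,0,0],[-3.65,-2.91,0,0,0,0]]
  ]
}}

```text
time_s: 14.67
eef_pos: [570.8, 82.2, 165.5]
orientation: [-2.532, -0.001, -1.73]
ft_force: [-5.3, -4.4, 5.9]
opening: 22.8
grip_force: 60.1
```

```bash
python3 - <<'E'
from h import *
L,q=loc(); q%=2*np.pi
arc(q,q+np.radians(np.r_[np.arange(1,8)*9,63]),45,L)
E
```

```text
uyn [-15.9  42.3  50. ] q 4.352 r 45.2 tan push 2.1 rad -4.8 Fn 7.4 open 22.8 14.6667
[-0.18, -0.68, 0, 0, 0, 0], [-0.27, -1.38, 0, 0, 0, 0], [-0.25, -2.09, 0, 0, 0, 0], [-0.11, -2.78, 0, 0, 0, 0], [0.13, -3.45, 0, 0, 0, 0], [0.47, -4.07, 0, 0, 0, 0], [0.90, -4.62, 0, 0, 0, 0], [0.90, -4.62, 0, 0, 0, 0],
```

{"fn": "play_rows", "kwargs": {
  "plan": [
    [[-0.18,-0.68,0,0,0,0],[-0.27,-1.38,0,0,0,0],[-0.25,-2.09,0,0,0,0],[-0.11,-2.78,0,0,0,0],[0.13,-3.45,0,0,0,0]]
  ]
}}

```text
time_s: 15.08
eef_pos: [597.8, 77.9, 184.6]
orientation: [-2.533, 0.0, -1.727]
ft_force: [-14.7, 3.6, 5.9]
opening: 22.7
grip_force: 60.7
```

```bash
python3 - <<'E'
from h import *
L,q=loc(); q%=2*np.pi
arc(q,q+np.radians(np.r_[np.arange(1,8)*9,63]),45,L)
E
```

```text
uyn [17.4 42.2 49.9] q 5.105 r 45.7 tan push 8.8 rad -2.2 Fn 13.5 open 22.7 15.0833
[0.38, -0.60, 0, 0, 0, 0], [0.80, -1.18, 0, 0, 0, 0], [1.29, -1.68, 0, 0, 0, 0], [1.87, -2.09, 0, 0, 0, 0], [2.49, -2.41, 0, 0, 0, 0], [3.17, -2.63, 0, 0, 0, 0], [3.86, -2.74, 0, 0, 0, 0], [3.86, -2.74, 0, 0, 0, 0],
```

{"fn": "play_rows", "kwargs": {
  "plan": [
    [[0.38,-0.6,0,0,0,0],[0.8,-1.15,0,0,0,0],[1.29,-1.6,0,0,0,0],[1.87,-2,0,0,0,0]]
  ]
}}

```text
time_s: 15.42
eef_pos: [612.1, 58.4, 196.8]
orientation: [-2.531, 0.002, -1.725]
ft_force: [-9.5, 7.2, 3.6]
opening: 22.9
grip_force: 60.2
```

```bash
python3 - <<'E'
from h import *
L,q=loc(); q%=2*np.pi
arc(q,q+np.radians(np.r_[np.arange(1,8)*9,63]),45,L)
cv2.imwrite("pics/s2.png",robot.read_camera("side")[:,:,::-1])
E
```

```text
uyn [38.4 25.1 50.1] q 5.705 r 45.9 tan push 8.3 rad -2.4 Fn 8.9 open 22.9 15.4167
[0.67, -0.26, 0, 0, 0, 0], [1.33, -0.50, 0, 0, 0, 0], [2.03, -0.63, 0, 0, 0, 0], [2.73, -0.65, 0, 0, 0, 0], [3.43, -0.56, 0, 0, 0, 0], [4.11, -0.36, 0, 0, 0, 0], [4.75, -0.06, 0, 0, 0, 0], [4.75, -0.06, 0, 0, 0, 0],
```

{"fn": "play_rows", "kwargs": {
  "plan": [
    [[0.67,-0.26,0,0,0,0],[1.33,-0.47,0,0,0,0],[2.03,-0.58,0,0,0,0],[2.73,-0.6,0,0,0,0]]
  ]
}}

```text
time_s: 15.8
eef_pos: [614.0, 31.8, 201.3]
orientation: [-2.528, 0.004, -1.723]
ft_force: [-3.1, 10.3, 0.4]
opening: 22.8
grip_force: 59.8
```

```bash
python3 - <<'E'
from h import *
L,q=loc(); q%=2*np.pi
arc(q,q+np.radians(np.r_[np.arange(1,8)*9,63]),45,L)
E
```

```text
uyn [45.9 -0.9 50.3] q 0.021 r 45.9 tan push 9.6 rad -3.8 Fn 3.0 open 22.8 15.8
[0.70, 0.16, 0, 0, 0, 0], [1.38, 0.34, 0, 0, 0, 0], [2.03, 0.62, 0, 0, 0, 0], [2.62, 1.01, 0, 0, 0, 0], [3.15, 1.48, 0, 0, 0, 0], [3.60, 2.02, 0, 0, 0, 0], [3.96, 2.63, 0, 0, 0, 0], [3.96, 2.63, 0, 0, 0, 0],
```

{"fn": "play_rows", "kwargs": {
  "plan": [
    [[0.7,0.12,0,0,0,0],[1.38,0.32,0,0,0,0]]
  ]
}}

```text
time_s: 15.97
eef_pos: [609.9, 19.1, 200.0]
orientation: [-2.527, 0.005, -1.722]
ft_force: [1.5, 10.0, 1.2]
opening: 22.8
grip_force: 59.4
```

```bash
python3 - <<'E'
from h import *
L,q=loc(); q%=2*np.pi
arc(q,q+np.radians(np.r_[np.arange(1,5)*9]),45,L)
E
```

```text
uyn [ 43.5 -14.2  50.4] q 0.315 r 45.8 tan push 9.8 rad -2.5 Fn 1.0 open 22.8 15.9667
[0.63, 0.34, 0, 0, 0, 0], [1.23, 0.71, 0, 0, 0, 0], [1.77, 1.17, 0, 0, 0, 0], [2.22, 1.71, 0, 0, 0, 0],
```

{"fn": "play_rows", "kwargs": {
  "plan": [
    [[0.63,0.3,0,0,0,0],[1.23,0.71,0,0,0,0]]
  ]
}}

```text
time_s: 16.13
eef_pos: [603.0, 8.1, 196.7]
orientation: [-2.525, 0.005, -1.722]
ft_force: [7.9, 8.1, -1.9]
opening: 22.6
grip_force: 59.0
```

```bash
python3 - <<'E'
from h import *
L,q=loc(); q%=2*np.pi
arc(q,q+np.radians(np.r_[np.arange(1,5)*9]),45,L)
E
```

```text
uyn [ 37.4 -26.1  50.6] q 0.609 r 45.6 tan push 10.0 rad -1.7 Fn -5.3 open 22.6 16.1333
[0.51, 0.49, 0, 0, 0, 0], [0.98, 1.02, 0, 0, 0, 0], [1.36, 1.62, 0, 0, 0, 0], [1.65, 2.26, 0, 0, 0, 0],
```

```bash
python3 - <<'E'
from h import *
now=robot.read_camera("side")[:,:,::-1]; cv2.imwrite("pics/s3.png",now)
ims=[cv2.imread("pics/side0.png"),cv2.imread("pics/s2.png"),now]
a=np.linspace(0,2*np.pi,721)
def edge(z,cols):
    c=R.from_euler('z',J[3]).apply(np.c_[45+38*np.cos(a),38*np.sin(a),0*a])+[J[0],J[1],z]
    q=proj("side",c); lo=[q[np.abs(q[:,0]-k)<.3,1].max() for k in cols]; return np.array(lo)
cols=np.arange(234,246,2)
for z in(0,10,20): print(z,edge(z,cols).round(1))
for im in ims:
    g=im.astype(int).max(2); print(); print(g[246:266,cols].T)
E
```

```text
0 [260.7 261.2 261.4 261.4 261.2 260.8]
10 [258.3 258.7 258.9 258.9 258.7 258.3]
20 [255.9 256.3 256.4 256.4 256.2 255.8]

[[ 65  59  63  68  67  69  67  60  38  26  24  35  89 105 105  95 109 117
  144 163]
 [ 98  91  69  62  64  65  65  62  47  43  38  35  51  81  75 121 164 170
  164 163]
 [ 99 102 106  89  68  64  65  64  53  39  35  37  40  60  84 161 179 166
  163 168]
 [ 99  98 103  84  65  62  63  63  55  36  27  27  36  72  93 148 176 177
  182 186]
 [ 99  94  70  58  60  61  65  62  50  32  25  25  36  73 110 164 199 195
  186 176]
 [ 81  58  58  57  60  60  64  59  40  27  22  25  52  87  95  97 132 169
  174 172]]

[[ 78  51  54  60  62  65  68  68  67  64  44  29  25  25  49  83 112 117
  143 162]
 [ 97  87  55  30  55  66  67  64  64  63  60  43  35  34  40  98 160 170
  164 163]
 [110 117 110  88  79  69  66  63  63  68  88  73  50  38  35  86 159 166
  162 169]
 [ 97 103 118  95  88  72  61  62  64  62  63  47  38  36  32  71 159 178
  182 186]
 [ 99  93  80  92  91  71  62  61  63  63  62  43  31  24  29  95 183 195
  184 177]
 [ 78  46  49  55  55  57  60  58  63  63  54  34  26  22  27  82 134 167
  173 188]]

[[ 84  55  53  57  62  65  66  68  68  67  53  34  23  23  50  85 112 117
  144 164]
 [ 97  88  56  29  49  63  67  66  67  64  63  46  38  34  37  97 162 172
  167 163]
 [101 103 107  87  89  76  65  62  62  67  99  87  60  42  32  60 156 168
  164 170]
 [ 97  98 101  84  97  79  63  63  62  62  63  52  42  35  32  59 158 181
  182 187]
 [ 99  95  81  93  98  75  62  62  62  64  63  50  33  26  30  93 185 197
  187 178]
 [ 78  47  49  56  62  60  62  60  61  64  58  41  27  24  21  68 131 170
  175 189]]
```

The foot edge has stopped descending (only about 1.4 mm of the last 3.8 mm cranked) and the push rose from 8.3 to 10 N, so first touch was around q = 6.1. About 35–40° more is needed.

{"fn": "play_rows", "kwargs": {
  "plan": [
    [[0.51,0.46,0,0,0,0],[0.98,1.02,0,0,0,0],[1.36,1.62,0,0,0,0]]
  ]
}}

```text
time_s: 16.43
eef_pos: [588.5, -3.2, 188.0]
orientation: [-2.524, 0.005, -1.722]
ft_force: [12.9, 6.3, -2.7]
opening: 23.0
grip_force: 59.0
```

```bash
python3 - <<'E'
from h import *
L,q=loc(); q%=2*np.pi
arc(q,q+np.radians(np.r_[np.arange(1,5)*9]),45,L)
now=robot.read_camera("side")[:,:,::-1]; cv2.imwrite("pics/s4.png",now)
print(now.astype(int).max(2)[250:266,[236,238,240,242]].T)
E
```

```text
uyn [ 22.  -39.5  50.7] q 1.062 r 45.3 tan push 11.1 rad -3.2 Fn -9.0 open 23.0 16.4333
[0.27, 0.65, 0, 0, 0, 0], [0.46, 1.33, 0, 0, 0, 0], [0.54, 2.04, 0, 0, 0, 0], [0.51, 2.74, 0, 0, 0, 0], 
[[ 50  65  67  65  66  62  66  46  39  36  37  96 161 171 165 162]
 [ 89  76  65  63  62  68 103  89  60  41  31  62 156 170 164 170]
 [ 96  82  61  62  65  62  64  55  41  32  32  59 159 181 182 186]
 [ 99  75  61  62  63  65  63  49  34  26  28  92 187 199 187 179]]
```

{"fn": "play_rows", "kwargs": {
  "plan": [
    [[0.27,0.65,0,0,0,0],[0.27,0.65,0,0,0,0],[0.27,0.65,0,0,0,0],[0.27,0.65,0,0,0,0]]
  ]
}}

```text
time_s: 16.82
eef_pos: [582.0, -5.5, 183.6]
orientation: [-2.526, 0.005, -1.723]
ft_force: [5.4, 6.2, -0.3]
opening: 22.7
grip_force: 60.3
```

```bash
python3 - <<'E'
from h import *
loc()
E
```

```text
uyn [ 14.5 -42.8  50.6] q 1.243 r 45.2 tan push 5.5 rad -5.5 Fn -2.7 open 22.7 16.8167
```

{"fn": "play_rows", "kwargs": {
  "plan": [
    [[0,0,0,0,0,0],[0,0,0,0,0,0],[0,0,0,0,0,0],[0,0,0,0,0,0],[0,0,0,0,0,0],[0,0,0,0,0,0]]
  ],
  "fingers": 6.5
}}

```text
time_s: 17.32
eef_pos: [579.3, -8.7, 181.0]
orientation: [-2.531, 0.0, -1.728]
ft_force: [0.2, 0.1, -1.0]
opening: 65.2
grip_force: 0.0
```

{"fn": "play_rows", "kwargs": {
  "plan": [
    [[0,0,-1,0,0,0],[0,0,-3,0,0,0],[0,0,-6,0,0,0],[0,0,-9,0,0,0],[0,0,-12,0,0,0],[0,0,-15,0,0,0],[0,0,-15,0,0,0],[0,0,-15,0,0,0]]
  ]
}}

```text
time_s: 17.98
eef_pos: [494.5, 5.6, 306.2]
orientation: [-2.528, 0.004, -1.726]
ft_force: [0.9, -0.7, 0.2]
opening: 64.9
grip_force: 0.0
```

```bash
python3 - <<'E'
from h import *
now=robot.read_camera("side")[:,:,::-1]
print(now.astype(int).max(2)[250:266,[236,238,240,242]].T)
cv2.imwrite("pics/end.png",cv2.resize(now[165:300,195:375],None,fx=4.4,fy=4.4,interpolation=2)[:594])
E
```

```text
[[ 48  63  64  65  65  64  63  47  39  35  34  95 159 170 163 161]
 [ 88  74  66  62  62  67 100  86  60  41  32  61 154 167 162 167]
 [ 96  79  62  63  63  63  62  53  40  36  31  58 158 178 181 184]
 [ 97  74  60  62  62  63  62  49  32  29  27  91 182 196 184 175]]
```

View pics/end.png

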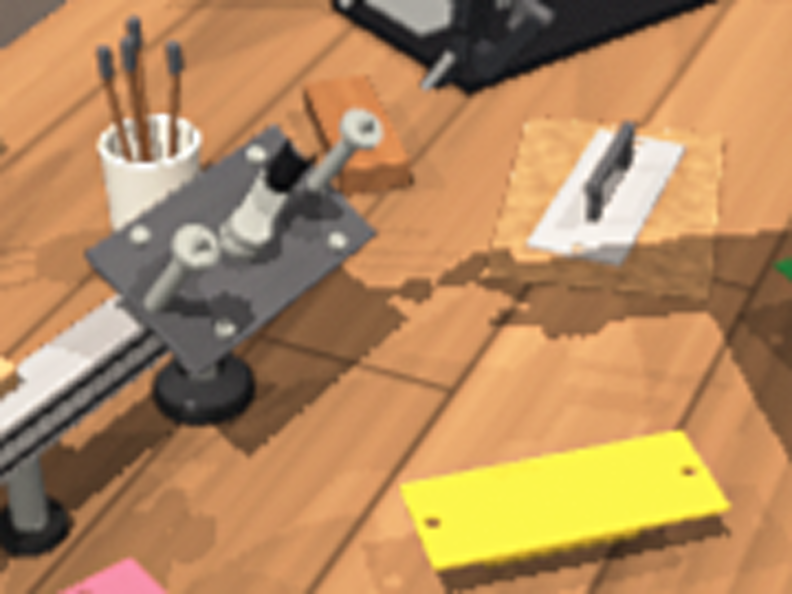

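The foot stands on the bench at (205,390), the handle is free at (290,165), the cover lies flat on the mat at (605,195), and the bystanders haven't moved. I'm handing it in.

```bash
python3 -c "
from bench import robot
print(robot.close_job())"
```

```text
the job is handed in; nothing more can be done
None
```

The job is handed in at about 18 s: the cover lies flat on the cork mat, handle up, and the jack was cranked roughly a fifth to a quarter turn past first touch (foot load estimated at 40–70 N, not read directly) with the crank released and the visible bystanders unmoved; no verdict came back.

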